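Cradle the oyster and bring the shucking knife to the ready

TASK

Get ready to open the oyster: set it flat side up in the cradle of the shucking board, with its narrow hinge end at the gap between the rails, and let go of it. Then draw the short oyster knife with the round guard out of the knife block, turn it level, and hold it with the tip of its blade above the seated oyster, the whole knife about 10 cm or more above the table and touching nothing but the gripper. Finish still holding the knife there, and leave the other knife and everything else on the table where it is.

Things in the scene. Friction and masses are not known exactly. Their poses are not given: they have to be found in the camera images.
- oyster: the closed oyster: grey teardrop shell 90 mm long, 56 mm wide, 26 mm high, lying flat side up on the table, about 0.12 kg. From above it has a broad round end and one narrow end, the hinge. Origin on its underside; x runs along its length to the broad end (at 42 mm), the hinge end is at x = -48 mm; z up.
- oyster_hinge (a point): the hinge tip of the oyster, at its underside level, 48 mm from the oyster's origin along its -x
- oyster_grip (a point): where the oyster is best gripped across (along its y): 6 mm from its origin towards the broad end, 16 mm above its underside. The sides are parallel, 56 mm apart, 8 mm either way along its length and from 13 to 20 mm above the underside; below that they curve in, to 47 mm apart at 8 mm high and 35 mm at the underside.
- board: fixed plywood shucking board, 190 x 130 x 18 mm, with a cradle of dark rails 7 mm high on top, shaped like the oyster: two parallel rails 56 mm apart inside, a cross rail at the broad end (42 mm from the centre), two rails closing in to a gap about 30 mm wide at the hinge end. Origin: centre of its underside; x runs from the gap (roughly on the robot's side) to the broad end.
- pocket (a point): where the oyster's origin belongs: centre of the cradle, on the board's top face, 18 mm above the table; axes as the board's
- pocket_hinge (a point): where the oyster's hinge tip belongs: 48 mm from pocket towards the gap, on the board's top face
- block: fixed wooden knife block, 135 x 176 mm, about 100 mm high, with two slots side by side (at its y = +55 and -55 mm) whose mouths face up and towards the robot; the slots run 45 degrees down and away from the robot, along its +x. Origin: centre of its underside on the table; z up.
- mouth (a point): middle of the slanting mouth face, midway between the two slot mouths, 80 mm above the table and 45 mm from the block's origin along its -x
- knife: the oyster knife, in either slot of the block: short dark wood handle with flat sides 22 mm apart (across its y, level at the start), 24 mm deep, a round steel guard 32 mm across and a stubby blade. Origin on the long axis, mid-handle (handle x = -46 to 43 mm); x points to the blade tip, at the start about 45 degrees down and away from the robot. 90 g, balances up to 20 mm ahead of the origin.
- knife_guard (a point): foot of the oyster knife's guard, 50 mm from the knife's origin along x; it rests on the slot mouth at the start. The blade beyond it (16 mm deep, 4 mm thick) is 65 mm deep in the slot with 3 to 4 mm of play, and is drawn out along the knife's -x
- knife_tip (a point): tip of the oyster knife's blade, 115 mm from the knife's origin along its x
- long_knife: the other knife in the block, to be left there: straight dark wood handle 125 mm long and 18 mm thick, no round guard (handle sticks 40 mm farther out than the oyster knife's). Origin and axes as for the oyster knife: in the handle, 51 mm from the slot mouth, x towards the tip
- clam_a: round pale clam, 48 mm across, 25 mm high; leave alone. Origin: centre of its underside.
- clam_b: round pale clam, 42 mm across, 25 mm high; leave alone. Origin: centre of its underside.
- lemon: lemon standing on end, 58 mm across, 62 mm high; leave alone. Origin: centre of its underside.
- sauce: sauce bottle, 52 mm across, 150 mm high; leave alone. Origin: centre of its underside.
- mug: white mug, 80 mm across, 90 mm high, handle on one side; leave alone. Origin: centre of its underside.
- jar: small glass jar with steel cap, 48 mm across, 60 mm high; leave alone. Origin: centre of its underside.
There are look-alikes about, which are no part of the job. Leave any blue look-alike of the oyster alone. Leave any purple look-alike of the long_knife alone.

How it is judged:
By the outcome, as a careful person would: the job done as asked, in the order asked, and still so for the second after the job is handed in, while the arm keeps its last pose, push and grip.
It also fails if it takes over 45 s, if anything falls off the work surface, if the arm or the gripper's body presses on something with over 40 N, if the wrist force passes 120 N, or if a joint passes its speed limit or range.

ROBOT

A 6-joint arm with a two-finger parallel gripper is mounted at the origin on the work surface. World frame = base frame: x ahead of the robot, y to its left, z up, the work surface at z = 0. Lengths are in mm, angles in degrees, forces in N, time in s.
With the tool pointing down it reaches from about 350 to 850 mm from the base axis. Payload 8.1 kg.
Tool frame: the origin (TCP) lies at the very end of the fingers, on their centre line; the grasp point (between the pads) lies ctrl.grasp_offset behind it (ctrl.grasp_offset is the distance from the TCP to the grasp point, in mm); z points along the fingers, y is the line along which they close (so a half turn about z gives the same grasp; the last joint's range is limited). The gripper opens to 93 mm and grips with 3 to 60 N. Pads are 15 mm wide; open, the fingers measure 128 mm over their backs; the gripper's body (75 mm by 188 mm) begins 65 mm behind the grasp point.
Start: joints at [-4.893, 7.471, 85.268, -0, 87.261, -4.893], TCP at [600.004, 0.022, 218.635] pointing down, gripper open.
Joint ranges: [-169.43, 169.43], [-51.17, 129.36], [1.28, 143.12], [-76.62, 256.62], [0, 156.53], [-152.29, 152.29]. Speed limits (degrees/s): [136.94, 136.94, 159.86, 180, 180, 180].

INTERFACE

Orientations are given as a 3x3 rotation matrix whose columns are the frame's x, y, z axes.
In Python, from rig import ctrl gives the robot as it stands.
- The arm moves only by the tool servo_tool, never from a script. Its argument "targets" is a list of rows, each a list of 6 numbers: the shift along the tool's x, y, z as a fraction of full scale, then the turn, a rotation vector about the tool's x, y, z as a fraction of full scale. In form: [[dx, dy, dz, wx, wy, wz], ...]. A call has 1 to 12 rows; each row is the pose to reach, as a shift and turn from the pose commanded when the call began, along the tool's axes at that moment; what a row does not reach only later rows make up. Full scale, the value 1, is 200 mm for a shift and 45 degrees for a turn. A row lasts 1/10 s, in which the tool goes at most 50 mm and 8.59 degrees, less where a joint would pass 70% of its speed; a pose out of reach is approached as far as the arm can. A call with a number of a shift or a turn outside -1 to 1 is refused whole. A call with a gripper value outside its range is refused whole. "claw" is the closure, from -1 (fully open) to 1 (shut), set as the call begins (left out, the last holds). The fingers move at their own pace and stop on an object; "force" is the grip in N (left out, the last holds). Time passes only in rows, so rows that repeat a pose let the fingers close. It gives the time, the measured TCP pose, the force, the opening and the grip force at its end, in the units of the state.
- ctrl.get_obs(): the state, without advancing time (a new reading comes with each control period).
- ctrl.snapshot(name): name is "scene" or "side" or "wrist"; returns the picture (480x640x3 uint8, red, green, blue); there is no depth.
- ctrl.camera_model(name): a dict with "K" (3x3 intrinsics, pixels), "k1" (the pictures are not rectified: a ray, as slopes to the right and down, at radius r is drawn at 1 + k1 r^2 times it, then the intrinsics apply), "R" (3x3) and "t" (3): a world point X has camera coordinates R X + t. Camera axes: x right, y down, z forward; pixel columns grow to the right and rows downward; lengths in mm; the calibration is good to about 2 mm. A picture is of the moment at which its call begins: read the wrist's pose just before it. camera_model takes no time and is no camera call; for the wrist camera it gives the pose at the moment of the call.
- ctrl.sign_off(): hands the job in; it is judged then, once.
The state is a dict: "clock": time; "qpos": joint angles; "joint_velocities": joint speeds; "tau": joint torques, N m; "tool_pos": TCP position; "ee_rot": TCP orientation; "wrist_force": force on the tool from outside, world axes, zero at the start; "ft_torque": the same for the moment, N m; "opening": opening from 0.0 (shut) to 1.0 (fully open); "grasp_force": force on a finger pad.
Only numpy, scipy, OpenCV 4.12 (cv2) and the standard library are available. Lean on these libraries where they do the work, as an engineer would, in place of code of your own. Each camera call takes 0.05 s, during which the arm holds its last target. There are 200 camera calls.

## Working session

There is one attempt and no reset: what is moved stays moved. The work goes in short steps, Python scripts to look and compute and a tool call to move; the robot and the scene stay as the last step left them, time stands still between calls to the robot, and variables do not carry over. Pictures are saved under pics/ and viewed, at most 13 in all, crops included, and the job is handed in when it is done.

Besides the shell and the picture viewer there is one more tool, called after ">>>" as name(argument=value, ...) on one line, values as JSON. servo_tool: Moves the arm, as the interface text tells. Shift numbers are shares of 200 mm and turn numbers shares of 45 degrees, none past 1 either way. Its arguments: {"type":"object","properties":{"targets":{"type":"array","items":{"type":"array","items":{"type":"number"}}},"claw":{"type":"number"},"force":{"type":"number"}},"required":["targets"]}

```bash
ls; mkdir -p pics; python3 - <<'E'
from rig import ctrl
import cv2
for n in ("scene","side"):
    cv2.imwrite(f"pics/{n}0.png",ctrl.snapshot(n)[:,:,::-1])
    m=ctrl.camera_model(n);print(n,m)
print(ctrl.grasp_offset); print(ctrl.get_obs())
E
```

```text
pics
scene {'K': array([[505.17991892,   0.        , 316.51359642],
       [  0.        , 505.17991892, 238.1785061 ],
       [  0.        ,   0.        ,   1.        ]]), 'k1': -0.14665681228557464, 'R': array([[-0.76700035,  0.64141836, -0.01711564],
       [ 0.4646106 ,  0.53678289, -0.70427347],
       [-0.44254656, -0.54813011, -0.70972243]]), 't': array([ 459.11053125, -194.70541882, 1253.5567676 ])}
side {'K': array([[488.86080922,   0.        , 312.23891691],
       [  0.        , 488.86080922, 238.21713488],
       [  0.        ,   0.        ,   1.        ]]), 'k1': -0.05183238323069851, 'R': array([[ 0.97533103, -0.22035548,  0.0131471 ],
       [-0.16005937, -0.74695222, -0.64532424],
       [ 0.15202099,  0.62730044, -0.76379564]]), 't': array([-578.45765127,  162.10031992, 1007.22136206])}
18.8
{'clock': 0.1, 'qpos': array([-4.89281870e+00,  7.51291075e+00,  8.53222272e+01, -1.64365405e-04,
        8.72603701e+01, -4.89421910e+00]), 'joint_velocities': array([ 0.04346601,  0.00487853, -0.11742737,  0.08543515,  0.04879891,
       -0.10975499]), 'tau': array([ 2.89806376e-03, -5.61339462e+01, -4.93095982e+01,  7.72326719e-02,
        2.89617141e-02, -2.83941080e-05]), 'tool_pos': array([5.99496511e+02, 6.68798458e-02, 2.17677919e+02]), 'ee_rot': array([[-2.44653595e-05,  9.99998620e-01, -1.66109958e-03],
       [ 9.99999990e-01,  2.46968191e-05,  1.39320824e-04],
       [ 1.39361656e-04, -1.66109615e-03, -9.99998611e-01]]), 'wrist_force': array([-0.37058682,  0.10362369,  0.09734321]), 'ft_torque': array([0.06836594, 0.04867077, 0.00987524]), 'grasp_force': 0.0, 'opening': 1.00022630972154}
```

View pics/scene0.png

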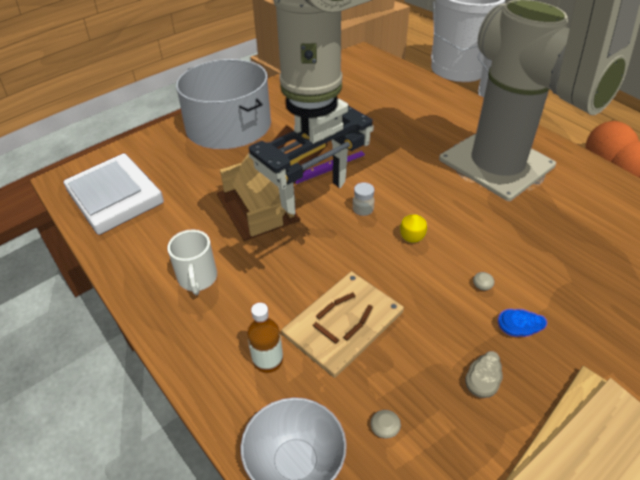

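View pics/side0.png

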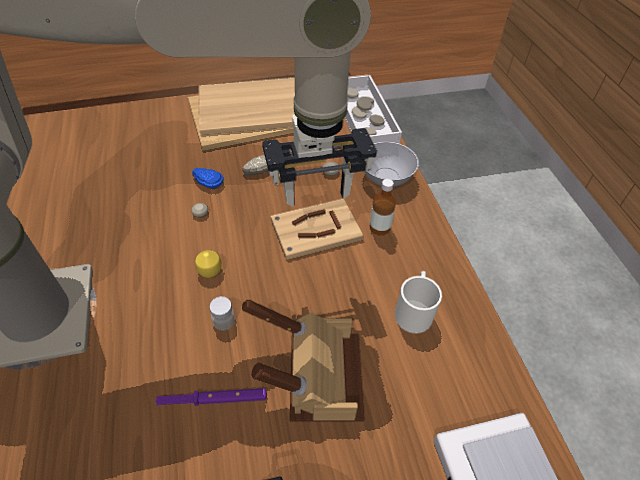

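Scene view: oyster at (485,375), narrow end near (492,353); board at (343,322). Side view: oyster at (257,164), board at (317,228), knife handles at (270,315) and (278,378). Purple knife and blue shell are decoys.

```bash
cat > h.py <<'E'
from rig import ctrl
import cv2, numpy as np
def cam(n): return ctrl.camera_model(n)
def ray(m,uv):
    uv=np.asarray(uv,float).reshape(-1,1,2)
    s=cv2.undistortPoints(uv,m["K"],np.array([m["k1"],0,0,0.]),).reshape(-1,2)
    d=np.c_[s,np.ones(len(s))]@m["R"]; return -m["R"].T@m["t"],d/np.linalg.norm(d,axis=1)[:,None]
def onz(m,uv,z):
    c,d=ray(m,uv); return c+d*((z-c[2])/d[:,2])[:,None]
def tri(m1,u1,m2,u2):
    c1,d1=ray(m1,u1);c2,d2=ray(m2,u2);d1=d1[0];d2=d2[0]
    s=np.linalg.lstsq(np.c_[d1,-d2],c2-c1,rcond=None)[0]
    p,q=c1+s[0]*d1,c2+s[1]*d2; return (p+q)/2,np.linalg.norm(p-q)
def proj(m,X):
    X=np.atleast_2d(np.asarray(X,float))
    return cv2.projectPoints(X,cv2.Rodrigues(m["R"])[0],m["t"],m["K"],np.array([m["k1"],0,0,0.]))[0].reshape(-1,2)
def snap(n,f=None):
    m=cam(n);a=ctrl.snapshot(n)[:,:,::-1].copy()
    if f: cv2.imwrite(f"pics/{f}.png",a)
    return m,a
E
python3 - <<'E'
from h import *
s=cv2.imread("pics/scene0.png");d=cv2.imread("pics/side0.png");w=snap("wrist","wrist0")[1]
f=lambda im,x,y,ww,hh:cv2.resize(im[y:y+hh,x:x+ww],(400,300),interpolation=cv2.INTER_CUBIC)
cv2.imwrite("pics/m1.png",np.vstack([np.hstack([f(d,230,285,140,105),f(s,440,330,100,75)]),np.hstack([f(s,270,265,144,108),cv2.resize(w,(400,300))])]))
ms=cam("scene")
for n,uv in dict(oy=(485,377),oyn=(492,353),board=(343,322)).items(): print(n,onz(ms,[uv],18))
print(onz(cam("side"),[(257,164),(317,228),(270,315),(278,378)],18))
E
```

```text
oy [[531.17031175 354.42332063  18.        ]]
oyn [[484.76658101 333.64740775  18.        ]]
board [[633.77284926 116.18437748  18.        ]]
[[ 522.38260825  353.09910153   18.        ]
 [ 626.78930687   99.36279726   18.        ]
 [ 479.29760305 -111.15309235   18.        ]
 [ 471.02937113 -248.98100534   18.        ]]
```

View pics/m1.png

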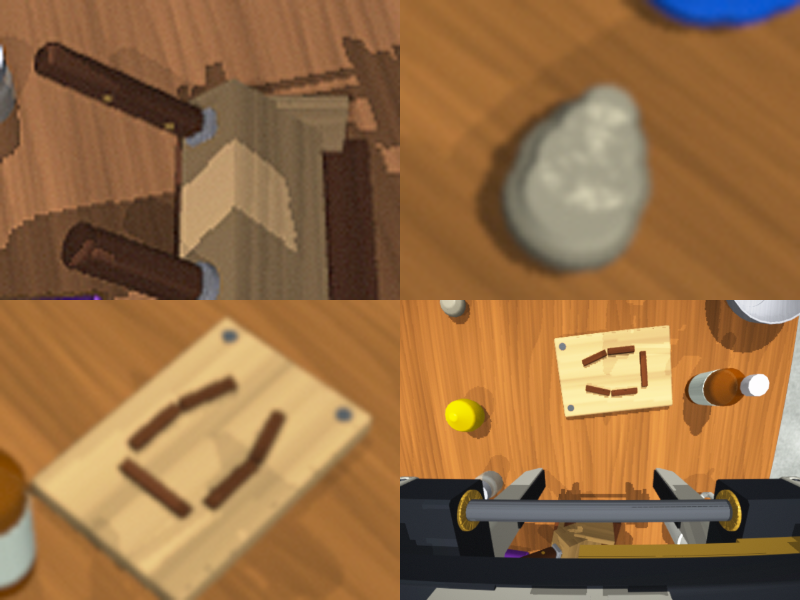

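The lower handle in the side crop is the shorter one, without rivets (side px (278,378)), so that's the oyster knife. The longer riveted handle is the other knife. The hinge of the oyster points toward the robot and -y. The wrist view shows the board clearly.

```bash
cat >> h.py <<'E'
def rails(a,box):
    x,y,w,h=box;c=a[y:y+h,x:x+w];hsv=cv2.cvtColor(c,cv2.COLOR_BGR2HSV)
    return hsv
def board(n,a,m,p0,rad=110):
    "dark rails near the world point p0: top-face points -> (pocket, heading) by rail shape"
    X=np.stack(np.meshgrid(np.arange(640),np.arange(480)),-1).reshape(-1,2)
    P=onz(m,X,25).reshape(480,640,3)
    near=np.linalg.norm(P[:,:,:2]-p0,axis=2)<rad
    hsv=cv2.cvtColor(a,cv2.COLOR_BGR2HSV)
    mk=((hsv[:,:,2]<120)&(hsv[:,:,1]>90)&near).astype(np.uint8)
    return mk,P
E
python3 - <<'E'
from h import *
m=cam("wrist");a=cv2.imread("pics/wrist0.png")
mk,P=board("wrist",a,m,np.array([630,108.]),65)
n,l,st,ce=cv2.connectedComponentsWithStats(mk)
for i in range(1,n):
    if st[i,4]>30:
        q=P[l==i][:,:2].astype(np.float32);r=cv2.minAreaRect(q);bp=cv2.boxPoints(r)
        print(st[i,4],np.round(r[0],1),np.round(r[1],1),round(r[2],1), np.round(bp).tolist())
# board corners
hsv=cv2.cvtColor(a,cv2.COLOR_BGR2HSV);P18=P
near=np.linalg.norm(P[:,:,:2]-[630,108],axis=2)<150
print(hsv[60,300-50+20:300].tolist()[:3], [ (a[int(v),int(u)].tolist(),hsv[int(v),int(u)].tolist()) for u,v in proj(m,[[630,108,18],[700,60,18],[630,190,0],[560,150,18]])])
E
```

```text
237 [634.  138.8] [42.4  6.8] 4.9 [[613.0, 140.0], [613.0, 134.0], [655.0, 137.0], [655.0, 144.0]]
139 [591.3 128.6] [39.9  9.1] 25.4 [[571.0, 124.0], [575.0, 116.0], [611.0, 133.0], [607.0, 141.0]]
57 [666.7 118.8] [ 2.1 40. ] 4.2 [[664.0, 139.0], [667.0, 99.0], [669.0, 99.0], [666.0, 139.0]]
[[24, 86, 252], [24, 85, 252], [25, 83, 252]] [([160, 232, 251], [24, 92, 251]), ([166, 235, 252], [24, 87, 252]), ([51, 110, 175], [14, 181, 175]), ([148, 222, 247], [22, 102, 247])]
```

```bash
python3 - <<'E'
from h import *
m=cam("wrist");a=cv2.imread("pics/wrist0.png")
mk,P=board("wrist",a,m,np.array([625,108.]),78)
n,l,st,ce=cv2.connectedComponentsWithStats(mk)
for i in range(1,n):
    if st[i,4]>30:
        q=P[l==i][:,:2].astype(np.float32);r=cv2.minAreaRect(q)
        print(st[i,4],np.round(r[0],1),np.round(r[1],1),round(r[2],1))
hsv=cv2.cvtColor(a,cv2.COLOR_BGR2HSV)
pl=((hsv[:,:,1]<135)&(hsv[:,:,2]>190)&(np.linalg.norm(P[:,:,:2]-[625,108],axis=2)<150)).astype(np.uint8)
c=max(cv2.findContours(pl,0,1)[0],key=cv2.contourArea).reshape(-1,2)
r=cv2.minAreaRect(onz(m,c,18)[:,:2].astype(np.float32));print("plate",r)
# oyster in scene and side: grey low-saturation blobs near expected
for nm in("scene","side"):
    mm=cam(nm);b=cv2.imread(f"pics/{nm}0.png");h=cv2.cvtColor(b,cv2.COLOR_BGR2HSV)
    X=np.stack(np.meshgrid(np.arange(640),np.arange(480)),-1).reshape(-1,2)
    Q=onz(mm,X,16).reshape(480,640,3)
    k=((h[:,:,1]<110)&(np.linalg.norm(Q[:,:,:2]-[527,354],axis=2)<75)).astype(np.uint8)
    c=max(cv2.findContours(k,0,1)[0],key=cv2.contourArea).reshape(-1,2)
    print(nm,cv2.minAreaRect(onz(mm,c,16)[:,:2].astype(np.float32)))
E
```

```text
237 [634.  138.8] [42.4  6.8] 4.9
139 [591.3 128.6] [39.9  9.1] 25.4
57 [666.7 118.8] [ 2.1 40. ] 4.2
plate ((625.6260375976562, 107.83830261230469), (188.91209411621094, 128.76376342773438), 6.3319854736328125)
scene ((523.1759033203125, 349.5140380859375), (95.34680938720703, 56.26955032348633), 18.70719337463379)
side ((549.27587890625, 346.4486999511719), (128.40631103515625, 105.61246490478516), 44.99569320678711)
```

>>> servo_tool(targets=[[0.8,-0.4,0,0,0,1],[0.8,-0.4,0,0,0,1],[0.8,-0.4,0,0,0,1],[0.8,-0.4,0,0,0,1],[0.8,-0.4,0,0,0,1],[0.8,-0.4,0,0,0,1],[0.8,-0.4,0,0,0,1]], claw=-1)

```text
clock: 0.85
tool_pos: [519.6, 160.4, 218.4]
ee_rot: [[0.707, 0.707, -0.0], [0.707, -0.707, -0.0], [-0.0, -0.0, -1.0]]
wrist_force: [-0.9, 0.2, 0.3]
opening: 0.997
grasp_force: 0.0
```

>>> servo_tool(targets=[[0.27,-0.85,0,0,0,0.55],[0.27,-0.85,0,0,0,0.55],[0.27,-0.85,0,0,0,0.55],[0.27,-0.85,0,0,0,0.55],[0.27,-0.85,0,0,0,0.55],[0.27,-0.85,0,0,0,0.55],[0.27,-0.85,0,0,0,0.55],[0.27,-0.85,0,0,0,0.55]])

```text
clock: 1.65
tool_pos: [438.7, 317.2, 218.5]
ee_rot: [[0.939, 0.345, -0.0], [0.345, -0.939, -0.0], [-0.0, 0.0, -1.0]]
wrist_force: [0.3, 0.3, 0.1]
opening: 0.999
grasp_force: 0.0
```

```bash
python3 - <<'E'
from h import *
o=ctrl.get_obs();print(o["clock"],o["tool_pos"],o["ee_rot"])
m,b=snap("wrist","wrist1");h=cv2.cvtColor(b,cv2.COLOR_BGR2HSV)
X=np.stack(np.meshgrid(np.arange(640),np.arange(480)),-1).reshape(-1,2)
Q=onz(m,X,16).reshape(480,640,3)
print(proj(m,[523,350,16]))
k=((h[:,:,1]<110)&(np.linalg.norm(Q[:,:,:2]-[523,350],axis=2)<80)).astype(np.uint8)
c=max(cv2.findContours(k,0,1)[0],key=cv2.contourArea).reshape(-1,2)
for z in(14,18): print(cv2.minAreaRect(onz(m,c,z)[:,:2].astype(np.float32)))
w=onz(m,c,16)[:,:2]
cv2.drawContours(b,[c.reshape(-1,1,2)],-1,(0,0,255),1);cv2.imwrite("pics/m2.png",b)
# sides: width profile along heading
r=cv2.minAreaRect(w.astype(np.float32));print(r,np.round(w[w[:,0].argmin()]))
M=cv2.moments(w.astype(np.float32).reshape(-1,1,2));ce=np.array([M["m10"],M["m01"]])/M["m00"];print("centroid",ce)
E
```

```text
1.65 [438.72836046 317.22682013 218.54547464] [[ 9.38577060e-01  3.45069707e-01 -1.23091754e-05]
 [ 3.45069680e-01 -9.38577000e-01 -3.63112994e-04]
 [-1.36852403e-04  3.36562004e-04 -9.99999934e-01]]
[[316.4262062 132.6627696]]
((523.4706420898438, 349.25177001953125), (90.09931945800781, 56.37438201904297), 19.189565658569336)
((523.237060546875, 349.1488342285156), (89.12982177734375, 55.767791748046875), 19.189613342285156)
((523.3538208007812, 349.2002868652344), (89.61458587646484, 56.071075439453125), 19.189617156982422) [480. 338.]
centroid [526.14085059 350.14941453]
```

View pics/m2.png

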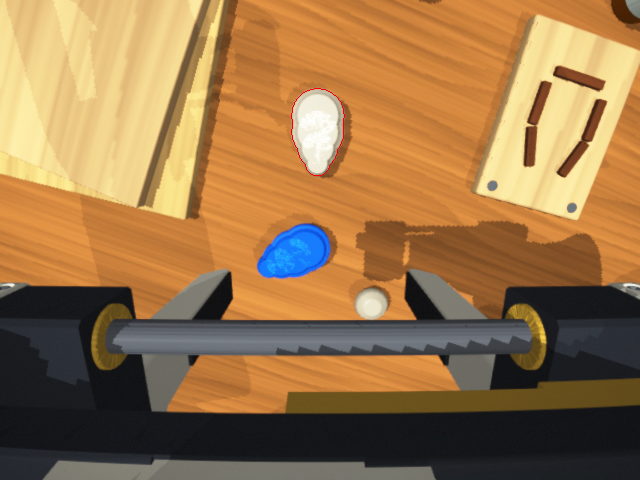

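Wrist view: oyster contour clean at (318,130), hinge toward the robot at (317,175); size 89.6 x 56 mm matches. The blue decoy is clear of the fingers. Now to grip, with the fingertips 9.5 mm up so they clear the rails later.

>>> servo_tool(targets=[[0.5,0,0.2,0,0,0.02],[0.5,0,0.5,0,0,0.02],[0.5,0,0.75,0,0,0.02],[0.5,0,0.75,0,0,0.02],[0.5,0,0.75,0,0,0.02],[0.5,0,0.75,0,0,0.02]])

```text
clock: 2.3
tool_pos: [531.5, 351.8, 68.0]
ee_rot: [[0.944, 0.33, -0.002], [0.33, -0.944, -0.001], [-0.003, 0.0, -1.0]]
wrist_force: [-0.3, 0.4, 1.1]
opening: 1.003
grasp_force: 0.0
```

>>> servo_tool(targets=[[0,0,0.15,0,0,0],[0,0,0.25,0,0,0],[0,0,0.295,0,0,0],[0,0,0.295,0,0,0],[0,0,0.295,0,0,0]])

```text
clock: 2.8
tool_pos: [533.2, 353.8, 12.4]
ee_rot: [[0.944, 0.331, 0.003], [0.331, -0.944, 0.002], [0.003, -0.001, -1.0]]
wrist_force: [0.1, 1.1, 0.4]
opening: 1.0
grasp_force: 0.0
```

>>> servo_tool(targets=[[0,0,0,0,0,0],[0,0,0,0,0,0],[0,0,0,0,0,0],[0,0,0,0,0,0],[0,0,0,0,0,0],[0,0,0,0,0,0],[0,0,0,0,0,0],[0,0,0,0,0,0]], claw=1, force=25)

```text
clock: 3.6
tool_pos: [531.8, 353.0, 9.6]
ee_rot: [[0.944, 0.331, -0.0], [0.331, -0.944, -0.0], [-0.0, 0.0, -1.0]]
wrist_force: [-0.8, -0.5, 1.6]
opening: 0.589
grasp_force: 24.4
```

>>> servo_tool(targets=[[0,0,-0.1,0,0,0],[0,0,-0.25,0,0,0],[0,0,-0.45,0,0,0],[-0.05,0.1,-0.6,0,0,0],[-0.2,0.3,-0.6,0,0,0.1],[-0.3,0.5,-0.6,0,0,0.2],[-0.35,0.7,-0.6,0,0,0.3],[-0.4,0.85,-0.6,0,0,0.3],[-0.4,1,-0.6,0,0,0.3],[-0.4,1,-0.6,0,0,0.3],[-0.4,1,-0.6,0,0,0.3]])

```text
clock: 4.7
tool_pos: [522.6, 137.4, 129.5]
ee_rot: [[0.995, 0.1, -0.0], [0.1, -0.995, 0.0], [-0.0, -0.0, -1.0]]
wrist_force: [-0.3, 0.4, -0.5]
opening: 0.589
grasp_force: 24.4
```

```bash
python3 - <<'E'
from h import *
o=ctrl.get_obs();print(o["clock"],o["tool_pos"],o["ee_rot"][:,0],o["wrist_force"],o["grasp_force"],o["opening"])
m,a=snap("wrist","wrist2")
hsv=cv2.cvtColor(a,cv2.COLOR_BGR2HSV)
X=np.stack(np.meshgrid(np.arange(640),np.arange(480)),-1).reshape(-1,2)
P=onz(m,X,25).reshape(480,640,3)
print(proj(m,[[625,108,18]]))
pl=((hsv[:,:,1]<135)&(hsv[:,:,2]>190)&(np.linalg.norm(P[:,:,:2]-[625,108],axis=2)<150)).astype(np.uint8)
pl=cv2.morphologyEx(pl,cv2.MORPH_CLOSE,np.ones((25,25)))
c=max(cv2.findContours(pl,0,1)[0],key=cv2.contourArea).reshape(-1,2)
print("plate",cv2.minAreaRect(onz(m,c,18)[:,:2].astype(np.float32)))
dk=((hsv[:,:,2]<200)&(hsv[:,:,1]>110)&(np.linalg.norm(P[:,:,:2]-[625,108],axis=2)<75)).astype(np.uint8)
n,l,st,ce=cv2.connectedComponentsWithStats(dk)
for i in range(1,n):
    if st[i,4]>60:
        r=cv2.minAreaRect(P[l==i][:,:2].astype(np.float32));print(st[i,4],np.round(r[0],1),np.round(r[1],1),round(r[2],1))
E
```

```text
4.7 [522.60124697 137.3894937  129.5179348 ] [ 9.94972856e-01  1.00144785e-01 -1.95687044e-04] [-0.30829755  0.42375958 -0.47822231] 24.416337727634527 0.5885218684588722
[[367.29201113 114.24857191]]
plate ((619.8653564453125, 107.06532287597656), (176.01202392578125, 129.13084411621094), 6.243350982666016)
1208 [671.2 112.1] [11.9 55.6] 6.2
271 [632.3  45. ] [81.9  3. ] 6.3
784 [633.8 141.6] [43.6 10.5] 5.1
1601 [619.5  77.5] [16.6 86.9] 87.3
140 [627.6 177. ] [11.7 10. ] 88.3
96 [617.8 177.2] [ 6.  11.2] 0.6
715 [591.  129.5] [42.2 10.8] 24.4
148 [556.   92.8] [ 8.3 15.6] 5.8
```

View pics/wrist2.png

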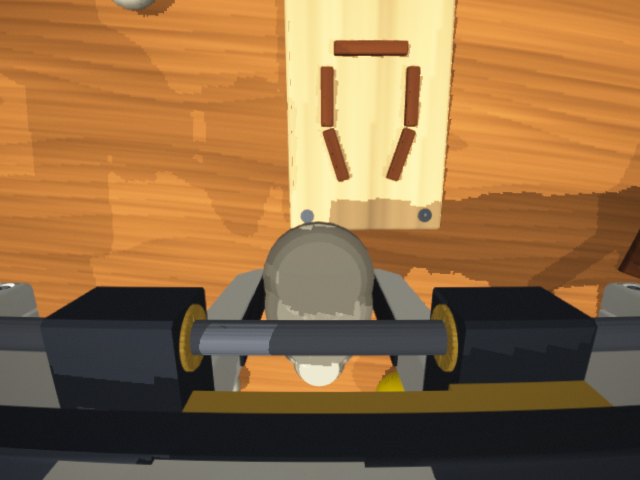

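The oyster is held straight. Rail inner edges: left (333.5,97), right (406.5,97), and the cross rail's near edge is at (371,55).

```bash
python3 - <<'E'
from h import *
m=cam("wrist");a=cv2.imread("pics/wrist2.png")
h=cv2.cvtColor(a,cv2.COLOR_BGR2HSV);k=((h[:,:,2]<175)&(h[:,:,1]>140)).astype(np.uint8);k[:,:318]=0;k[:,425:]=0;k[190:]=0
n,l,st,ce=cv2.connectedComponentsWithStats(k)
R=[]
for i in range(1,n):
    if st[i,4]>100:
        c=np.argwhere(l==i)[:,::-1].astype(float);w=onz(m,c,25)[:,:2]
        r=cv2.minAreaRect(w.astype(np.float32));print(st[i,:4],np.round(r[0],1),np.round(r[1],1),round(r[2],1));R.append(np.array(r[0]))
# mirrored pairs' mid -> axis
th=np.radians(6.2);u=np.array([np.cos(th),np.sin(th)]);v=np.array([-u[1],u[0]])
for p in R: print("board coords rel (625.6,107.8):",np.round([(p-[625.6,107.8])@u,(p-[625.6,107.8])@v],1))
o=ctrl.get_obs();T=o["tool_pos"][:2]
for th,c in((6.0,(625.6,107.8)),):
    u=np.array([np.cos(np.radians(th)),np.sin(np.radians(th))]);d=np.array(c)+6.2*u-T
    print(d,o["ee_rot"][:2,:2].T@d)
E
```

```text
[334  40  74  16] [671.6 113.4] [10.4 54.9] 6.3
[321  67  13  60] [633.3 142.1] [42.9  9.3] 5.9
[387  66  33 115] [619.3  78.1] [16.  86.4] 87.6
[323 128  26  53] [590.8 130.6] [41.4  9.8] 24.2
board coords rel (625.6,107.8): [46.3  0.6]
board coords rel (625.6,107.8): [11.4 33.3]
board coords rel (625.6,107.8): [ -9.5 -28.9]
board coords rel (625.6,107.8): [-32.1  26.4]
[109.33490818 -29.62866893] [105.76742925  40.56141825]
```

>>> servo_tool(targets=[[0.25,0.1,0,0,0,-0.01],[0.4,0.195,0,0,0,-0.01],[0.532,0.195,0.05,0,0,-0.01],[0.532,0.195,0.2,0,0,-0.01],[0.532,0.195,0.35,0,0,-0.01],[0.532,0.195,0.4,0,0,-0.01],[0.532,0.195,0.4,0,0,-0.01],[0.532,0.195,0.4,0,0,-0.01],[0.532,0.195,0.4,0,0,-0.01]])

```text
clock: 5.65
tool_pos: [633.8, 110.4, 52.0]
ee_rot: [[0.994, 0.11, 0.003], [0.11, -0.994, 0.0], [0.003, 0.0, -1.0]]
wrist_force: [0.1, -0.7, -0.6]
opening: 0.589
grasp_force: 24.4
```

>>> servo_tool(targets=[[0,0,0.04,0,0,0],[0,0,0.07,0,0,0],[0,0,0.09,0,0,0],[0,0,0.1,0,0,0],[0,0,0.107,0,0,0],[0,0,0.107,0,0,0],[0,0,0.107,0,0,0]])

```text
clock: 6.35
tool_pos: [632.5, 109.9, 28.4]
ee_rot: [[0.994, 0.11, 0.0], [0.11, -0.994, 0.0], [0.0, -0.0, -1.0]]
wrist_force: [0.4, -0.2, -1.4]
opening: 0.589
grasp_force: 24.4
```

>>> servo_tool(targets=[[0,0,0.002,0,0,0],[0,0,0.002,0,0,0],[0,0,0.002,0,0,0],[0,0,0.002,0,0,0],[0,0,0.002,0,0,0],[0,0,0.002,0,0,0]], claw=-1)

```text
clock: 6.95
tool_pos: [632.4, 109.9, 27.9]
ee_rot: [[0.994, 0.11, 0.0], [0.11, -0.994, 0.0], [0.0, 0.0, -1.0]]
wrist_force: [-1.1, -0.3, -0.3]
opening: 0.996
grasp_force: 0.0
```

>>> servo_tool(targets=[[0,0,-0.1,0,0,0],[0,0,-0.3,0,0,0],[0,0,-0.55,0,0,0],[-0.2,0,-0.8,0,0,0],[-0.4,0,-0.8,0,0,0],[-0.5,0,-0.8,0,0,0],[-0.5,0,-0.8,0,0,0],[-0.5,0,-0.8,0,0,0]])

```text
clock: 7.75
tool_pos: [533.4, 98.9, 188.1]
ee_rot: [[0.994, 0.11, 0.001], [0.11, -0.994, 0.0], [0.001, 0.0, -1.0]]
wrist_force: [1.0, 0.2, -1.0]
opening: 0.998
grasp_force: 0.0
```

```bash
python3 - <<'E'
from h import *
o=ctrl.get_obs();print(o["clock"],o["tool_pos"],o["wrist_force"])
m,a=snap("wrist","wrist3");ms,s=snap("side","side3");mc,c=snap("scene","scene3")
u,v=proj(m,[625,108,25])[0].astype(int);print(u,v)
z=lambda im,x,y,w,h:cv2.resize(im[max(y,0):y+h,x:x+w],(400,300),interpolation=cv2.INTER_CUBIC)
cv2.imwrite("pics/m3.png",np.vstack([np.hstack([z(a,u-100,max(v-75,0),200,150),z(c,270,265,144,108)]),np.hstack([z(s,230,285,160,120),z(s,250,180,120,90)])]))
h=cv2.cvtColor(a,cv2.COLOR_BGR2HSV)
E
```

```text
7.75 [533.37119453  98.90364476 188.10576083] [ 0.9873037   0.22421438 -1.00505809]
318 128
```

View pics/m3.png

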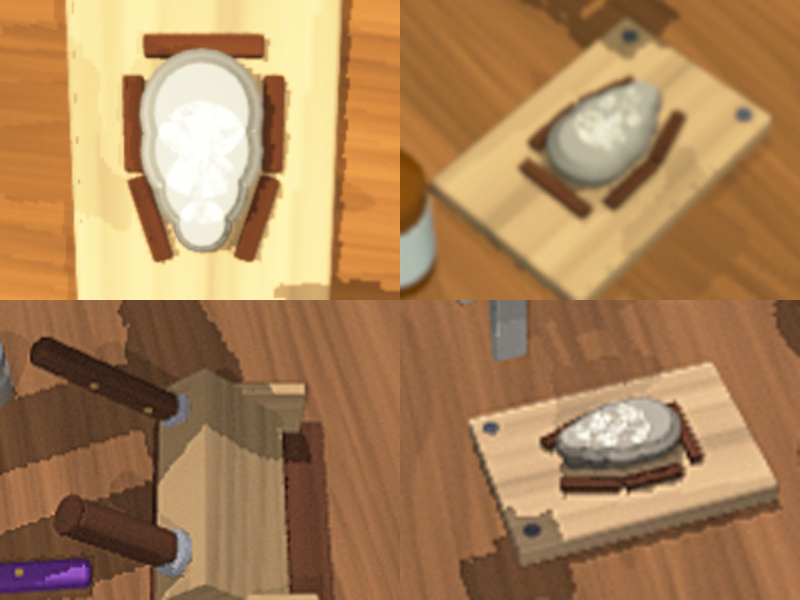

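The oyster is seated flat with its hinge at the gap, clear of the rails. In the side view the knife with the round bright guard is the lower one (guard px ≈ (301,384)). Next, look at it with the wrist camera.

>>> servo_tool(targets=[[0,0.1,-0.2,0,0,0],[-0.2,0.3,-0.4,0,0,0.14],[-0.4,0.5,-0.45,0,0,0.14],[-0.6,0.7,-0.45,0,0,0.14],[-0.7,0.9,-0.45,0,0,0.14],[-0.8,1,-0.45,0,0,0.14],[-0.8,1,-0.45,0,0,0.14],[-0.8,1,-0.45,0,0,0.14]])

```text
clock: 8.7
tool_pos: [396.0, -118.8, 277.9]
ee_rot: [[1.0, -0.004, 0.0], [-0.004, -1.0, 0.0], [0.0, -0.0, -1.0]]
wrist_force: [0.2, 0.5, 0.2]
opening: 1.001
grasp_force: 0.0
```

>>> servo_tool(targets=[[0,0.25,0,0,0,0],[0,0.45,0,0,0,0],[0,0.45,0,0,0,0],[0,0.45,0,0,0,0],[0,0.45,0,0,0,0]])

```text
clock: 9.2
tool_pos: [396.7, -206.0, 277.5]
ee_rot: [[1.0, 0.002, -0.001], [0.002, -1.0, 0.001], [-0.001, -0.001, -1.0]]
wrist_force: [0.1, 0.5, -0.3]
opening: 1.001
grasp_force: 0.0
```

```bash
python3 - <<'E'
from h import *
o=ctrl.get_obs();print(o["clock"],o["tool_pos"],o["ee_rot"][:,0])
m,a=snap("wrist","wrist4");ms,s=snap("side","side4");mc,c=snap("scene","scene4")
np.savez("w4.npz",**m)
z=lambda im,x,y,w,h:cv2.resize(im[y:y+h,x:x+w],(400,300),interpolation=cv2.INTER_CUBIC)
cv2.imwrite("pics/m4.png",np.vstack([z(a,0,0,640,480)*0+0,z(a,0,0,640,480)]) if 0 else np.vstack([np.hstack([z(a,0,0,640,480),z(a,160,0,320,240)]),np.hstack([z(s,230,300,160,120),z(c,200,130,160,120)])]))
E
```

```text
9.2 [ 396.67959565 -206.04692326  277.51401443] [ 9.99998246e-01  1.80176478e-03 -5.10555537e-04]
```

View pics/m4.png

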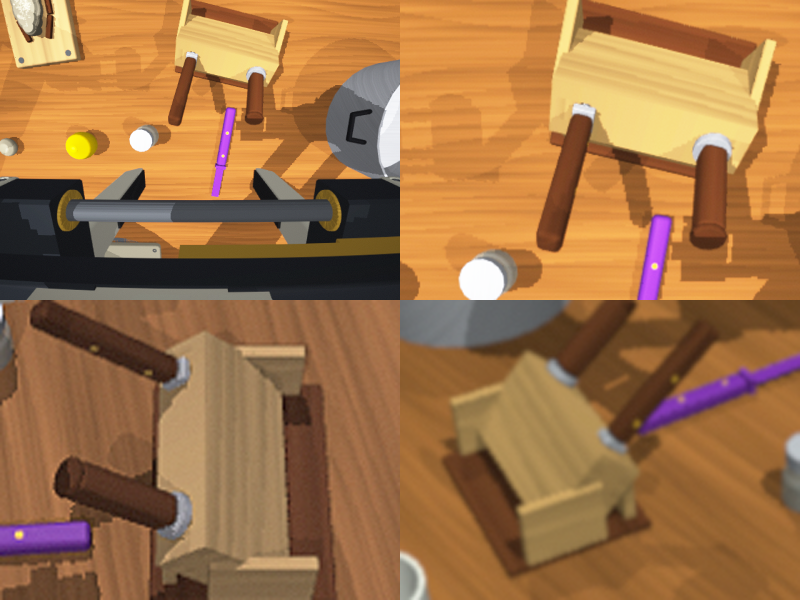

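Wrist view: oyster knife on the right (end cap ≈ (406,189), guard ≈ (410,118)), long knife on the left, a pot further right. I'll triangulate the handle axis from the wrist and side views.

```bash
python3 - <<'E'
from h import *
mw=dict(np.load("w4.npz"));ms=cam("side");mc=cam("scene")
A={"w":(mw,cv2.imread("pics/wrist4.png")),"s":(ms,cv2.imread("pics/side4.png")),"c":(mc,cv2.imread("pics/scene4.png"))}
# rough guard and cap points
g,e1=tri(mw,(410,118),ms,(300,386));e,e2=tri(mw,(406,188),ms,(259,371));print("guard",g,e1,"cap",e,e2,np.linalg.norm(g-e))
d=(g-e)/np.linalg.norm(g-e);print("dir",d,"elev",np.degrees(np.arcsin(d[2])),"yaw",np.degrees(np.arctan2(d[1],d[0])))
lines={}
for k,(m,im) in A.items():
    h=cv2.cvtColor(im,cv2.COLOR_BGR2HSV)
    a,b=proj(m,[e,g]); mk=np.zeros(im.shape[:2],np.uint8)
    cv2.line(mk,tuple(int(x) for x in a+(b-a)*.12),tuple(int(x) for x in a+(b-a)*.80),1,int(np.linalg.norm(b-a)*.45))
    br=((h[:,:,2]<125)&(h[:,:,1]>90)&(mk>0)&((h[:,:,0]<14)|(h[:,:,0]>170))).astype(np.uint8)
    n,l,st,ce=cv2.connectedComponentsWithStats(br);i=1+st[1:,4].argmax()
    p=np.argwhere(l==i)[:,::-1].astype(np.float32);r=cv2.minAreaRect(p)
    bx=cv2.boxPoints(r);s=np.linalg.norm(bx-np.roll(bx,-1,0),axis=1);j=s.argmin()
    q1=(bx[j]+bx[(j+1)%4])/2;q2=(bx[(j+2)%4]+bx[(j+3)%4])/2
    c,dd=ray(m,[q1,q2]);nn=np.cross(dd[0],dd[1]);nn/=np.linalg.norm(nn);lines[k]=(c,nn)
    print(k,np.round([a,b]).tolist(),st[i,4],np.round(r[0]),np.round(r[1],1),np.round([q1,q2]).tolist())
for k1,k2 in("ws","wc","sc"):
    (c1,n1),(c2,n2)=lines[k1],lines[k2];d=np.cross(n1,n2);d/=np.linalg.norm(d);d*=np.sign(d[0])
    # point at z=80+? (nearest to guard guess)
    x=np.linalg.solve(np.array([n1,n2,d]),[n1@c1,n2@c2,d@g]);print(k1+k2,"pt",np.round(x,1),"elev",round(np.degrees(np.arcsin(d[2])),1),"yaw",round(np.degrees(np.arctan2(d[1],d[0])),1))
# pot: bluish/grey blob at right in wrist
print("pot", onz(mw,[(325*1.6,115*1.6)],100), onz(mw,[(325*1.6,115*1.6)],0))
print(onz(mc,[(180,90),(270,90),(225,65),(225,115)],120))
E
```

```text
guard [ 502.12606902 -301.04614713   83.97708639] 0.7921436702837675 cap [ 436.67794291 -286.29243254  141.99733683] 3.3089154625140638 88.69880926711586
dir [ 0.73786928 -0.16633498 -0.6541266 ] elev -40.853457190864155 yaw -12.70361769331556
w [[406.0, 186.0], [410.0, 118.0]] 580 [400. 155.] [73.9 25.9] [[393.0, 119.0], [408.0, 192.0]]
s [[258.0, 371.0], [300.0, 386.0]] 827 [276. 377.] [50.  20.2] [[253.0, 370.0], [300.0, 385.0]]
c [[289.0, 128.0], [263.0, 158.0]] 435 [278. 142.] [12.2 38. ] [[291.0, 128.0], [265.0, 157.0]]
ws pt [ 491.2 -288.3   74.7] elev -50.9 yaw -1.7
wc pt [ 506.4 -276.4  107.9] elev -19.6 yaw 10.0
sc pt [ 501.9 -298.9   83.2] elev -39.3 yaw -12.2
pot [[ 436.18540117 -417.23205178  100.        ]] [[ 4.28129519e+02 -4.78225673e+02 -5.68434189e-14]]
[[ 517.22347587 -654.85933335  120.        ]
 [ 343.33546837 -489.07258901  120.        ]
 [ 351.44776127 -695.31575822  120.        ]
 [ 496.35580731 -463.5273512   120.        ]]
```

```bash
python3 - <<'E'
from h import *
mw=dict(np.load("w4.npz"));ms=cam("side");mc=cam("scene")
L={"w":(mw,[(410,128),(407.6,184)]),"s":(ms,[(253,370),(300,385)]),"c":(mc,[(291,128),(265,157)])}
pl={}
for k,(m,q) in L.items():
    c,d=ray(m,q);n=np.cross(*d);pl[k]=(c,n/np.linalg.norm(n))
for a,b in("ws","wc","sc"):
    (c1,n1),(c2,n2)=pl[a],pl[b];d=np.cross(n1,n2);d/=np.linalg.norm(d);d*=np.sign(d[0])
    x=np.linalg.solve(np.array([n1,n2,[0,0,1]]),[n1@c1,n2@c2,84]);print(a+b,np.round(x,1),np.round(np.degrees([np.arcsin(d[2]),np.arctan2(d[1],d[0])]),1))
G={"oy":[(410,118),(300,386)],"long":[(306,86.5),(300,329)]}
P={k:tri(mw,v[0],ms,v[1]) for k,v in G.items()};print(P)
v=P["long"][0]-P["oy"][0];print(v,np.linalg.norm(v),"yaw",np.degrees(np.arctan2(-v[0],v[1])))
# ridge line of block (top) & front edge in wrist full-res, yaw
im=cv2.imread("pics/wrist4.png");h=cv2.cvtColor(im,cv2.COLOR_BGR2HSV)
for p in [(410,150),(400,160),(416,165),(409,175),(409,190),(380,180),(430,160),(440,180)]: print(p,h[p[1],p[0]].tolist())
E
```

```text
ws [ 506.4 -301.4   84. ] [-39.2 -11.4]
wc [ 495.2 -301.6   84. ] [-38.1 -10.9]
sc [ 501.6 -298.5   84. ] [-38.7 -11.8]
{'oy': (array([ 502.12606902, -301.04614713,   83.97708639]), np.float64(0.7921436702837675)), 'long': (array([ 527.84160806, -194.2044955 ,   87.96910895]), np.float64(6.185370348305893))}
[ 25.71553905 106.84165163   3.99202256] 109.9652841374557 yaw -13.53301809722783
(410, 150) [10, 181, 142]
(400, 160) [10, 177, 111]
(416, 165) [11, 181, 137]
(409, 175) [10, 179, 145]
(409, 190) [10, 175, 86]
(380, 180) [16, 168, 241]
(430, 160) [14, 181, 166]
(440, 180) [14, 180, 166]
```

```bash
python3 - <<'E'
from h import *
mw=dict(np.load("w4.npz"));ms=cam("side");mc=cam("scene")
def line(m,f,box,vmax,hmax,trim):
    im=cv2.imread(f);h=cv2.cvtColor(im,cv2.COLOR_BGR2HSV);x0,y0,x1,y1=box
    k=np.zeros(h.shape[:2],np.uint8);k[y0:y1,x0:x1]=((h[:,:,2]<vmax)&((h[:,:,0]<=hmax)|(h[:,:,0]>170))&(h[:,:,1]>90))[y0:y1,x0:x1]
    k=cv2.morphologyEx(k,cv2.MORPH_OPEN,np.ones((3,3)))
    n,l,st,ce=cv2.connectedComponentsWithStats(k);i=1+st[1:,4].argmax()
    p=np.argwhere(l==i)[:,::-1].astype(float);r=cv2.minAreaRect(p.astype(np.float32))
    mu=p.mean(0);w,v=np.linalg.eigh(np.cov((p-mu).T));ax=v[:,1];t=(p-mu)@ax
    # centre line from mid edges over the middle of the length
    T=np.linspace(np.quantile(t,trim),np.quantile(t,1-trim),12);C=[]
    for a in T:
        s=(p-mu)[abs(t-a)<1.5]@v[:,0];C.append(mu+ax*a+v[:,0]*(s.min()+s.max())/2)
    C=np.array(C);f=np.polyfit(T,(C-mu)@v[:,0],1)
    print(st[i],np.round(r[1],1),np.round(mu))
    return [mu+ax*a+v[:,0]*np.polyval(f,a) for a in(T[0],T[-1])]
pl={}
for k,(m,f,b,vm,hm) in {"w":(mw,"pics/wrist4.png",(385,122,432,202),160,12),"s":(ms,"pics/side4.png",(245,355,303,398),110,12),"c":(mc,"pics/scene4.png",(255,110,305,165),130,12)}.items():
    q=line(m,f,b,vm,hm,.15);print(k,np.round(q,1).tolist());c,d=ray(m,q);n=np.cross(*d);pl[k]=(c,n/np.linalg.norm(n))
for a,b in("ws","wc","sc"):
    (c1,n1),(c2,n2)=pl[a],pl[b];d=np.cross(n1,n2);d/=np.linalg.norm(d);d*=np.sign(d[0])
    x=[np.linalg.solve(np.array([n1,n2,[0,0,1]]),[n1@c1,n2@c2,z]).round(1) for z in(84,120)];print(a+b,x,np.round(np.degrees([np.arcsin(d[2]),np.arctan2(d[1],d[0])]),1))
E
```

```text
[ 385  122   37   78 2055] [77. 36.] [407. 160.]
w [[405.8, 134.1], [407.6, 186.9]]
[252 363  48  29 772] [50.6 17.1] [275. 377.]
s [[291.2, 382.8], [259.6, 371.4]]
[263 127  29  32 343] [10.8 37.2] [277. 143.]
c [[285.8, 133.8], [269.2, 152.1]]
ws [array([ 495.8, -296.6,   84. ]), array([ 460.4, -290.8,  120. ])] [-45.1  -9.3]
wc [array([ 510.1, -295.2,   84. ]), array([ 453.3, -291.5,  120. ])] [-32.3  -3.7]
sc [array([ 500.5, -299.6,   84. ]), array([ 458.1, -289.3,  120. ])] [-39.5 -13.7]
```

>>> servo_tool(targets=[[0.2,0.15,0,0,0,0.15],[0.45,0.3,0,0,0,0.29],[0.715,0.515,0,0,0,0.29],[0.715,0.515,0,0,0,0.29],[0.715,0.515,0,0,0,0.29],[0.715,0.515,0,0,0,0.29]])

```text
clock: 9.95
tool_pos: [539.1, -309.6, 277.2]
ee_rot: [[0.974, -0.225, -0.001], [-0.225, -0.974, 0.001], [-0.001, -0.001, -1.0]]
wrist_force: [-0.6, 0.6, 0.4]
opening: 0.999
grasp_force: 0.0
```

>>> servo_tool(targets=[[0,0,0,0,-0.19,0],[0,0,0.1,0,-0.38,0],[0,0,0.2,0,-0.57,0],[0,0,0.3,0,-0.76,0],[0,0,0.415,0,-0.95,0],[0,0,0.415,0,-1,0],[0,0,0.415,0,-1,0],[0,0,0.415,0,-1,0]])

```text
clock: 10.75
tool_pos: [539.3, -310.1, 195.2]
ee_rot: [[0.69, -0.225, -0.688], [-0.16, -0.974, 0.159], [-0.706, 0.0, -0.709]]
wrist_force: [0.1, -0.7, 0.5]
opening: 0.998
grasp_force: 0.0
```

```bash
python3 - <<'E'
from h import *
o=ctrl.get_obs();R=o["ee_rot"];T=o["tool_pos"];print(o["clock"],T,o["qpos"].round(1))
print(R.round(3));gp=T+18.8*R[:,2];print((R.T@(np.array([464,-291.5,115])-(T-18.8*R[:,2]))).round(1))
m,a=snap("wrist","wrist5");np.savez("w5.npz",**m)
q=proj(m,[[464,-291.5,115],[500,-299.5,84]]);print(q)
cv2.imwrite("pics/m5.png",a)
E
```

```text
10.75 [ 539.25831222 -310.07918168  195.20000341] [-28.2  61.1  26.1 -15.3 135.7  68. ]
[[ 0.69  -0.225 -0.688]
 [-0.16  -0.974  0.159]
 [-0.706  0.    -0.709]]
[  1.7  -1.2 130.3]
[[316.00087798 232.4811922 ]
 [315.53342079 176.26508184]]
```

View pics/m5.png

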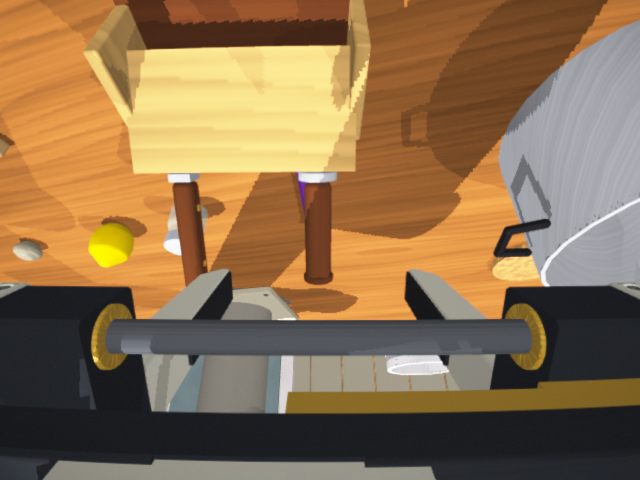

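Wrist view: the oyster knife lies along the image's vertical at column 318, guard at row 176, end cap at 279, centred between the fingers with 130 mm to go.

>>> servo_tool(targets=[[0,0,0.2,0,0,0],[0,0,0.4,0,0,0],[0,0,0.52,0,0,0],[0,0,0.6,0,0,0],[0,0,0.65,0,0,0],[0,0,0.65,0,0,0],[0,0,0.65,0,0,0]])

```text
clock: 11.5
tool_pos: [450.5, -290.5, 106.7]
ee_rot: [[0.693, -0.226, -0.684], [-0.162, -0.974, 0.158], [-0.702, 0.002, -0.712]]
wrist_force: [0.6, 0.3, 0.0]
opening: 1.001
grasp_force: 0.0
```

>>> servo_tool(targets=[[0,0,0,0,0,0],[0,0,0,0,0,0],[0,0,0,0,0,0],[0,0,0,0,0,0],[0,0,0,0,0,0],[0,0,0,0,0,0],[0,0,0,0,0,0],[0,0,0,0,0,0],[0,0,0,0,0,0],[0,0,0,0,0,0]], claw=1, force=40)

```text
clock: 12.5
tool_pos: [449.4, -289.7, 102.9]
ee_rot: [[0.689, -0.226, -0.689], [-0.16, -0.974, 0.16], [-0.707, 0.0, -0.707]]
wrist_force: [-0.5, -0.1, -0.5]
opening: 0.23
grasp_force: 39.9
```

>>> servo_tool(targets=[[-0.03,0,0,0,0,0],[-0.08,0,0,0,0,0],[-0.13,0,0,0,0,0],[-0.18,0,0,0,0,0],[-0.18,0,0,0,0,0]])

```text
clock: 13.0
tool_pos: [423.8, -284.0, 130.0]
ee_rot: [[0.689, -0.226, -0.689], [-0.16, -0.974, 0.16], [-0.707, 0.001, -0.707]]
wrist_force: [-2.8, 0.6, -1.6]
opening: 0.234
grasp_force: 39.9
```

>>> servo_tool(targets=[[-0.05,0,0,0,0,0],[-0.1,0,0,0,0,0],[-0.15,0,0,0,0,0],[-0.22,0,0,0,0,0],[-0.3,0,0,0,0,0],[-0.38,0,0,0,0,0],[-0.38,0,0,0,0,0],[-0.38,0,0,0,0,0]])

```text
clock: 13.8
tool_pos: [372.4, -271.9, 182.5]
ee_rot: [[0.69, -0.226, -0.688], [-0.16, -0.974, 0.159], [-0.706, 0.0, -0.708]]
wrist_force: [0.4, -0.1, -1.5]
opening: 0.237
grasp_force: 39.9
```

```bash
python3 - <<'E'
from h import *
o=ctrl.get_obs();print(o["clock"],o["tool_pos"],o["wrist_force"],o["opening"],o["grasp_force"],o["qpos"].round(1))
m,s=snap("side","side6");_,c=snap("scene","scene6")
R=o["ee_rot"];T=o["tool_pos"];g=T-18.8*R[:,2]
print(proj(m,[g,g+115*R[:,0]]),proj(cam("scene"),[g,g+115*R[:,0]]))
cv2.imwrite("pics/m6.png",np.hstack([cv2.resize(s[220:430,200:410],(400,400)),cv2.resize(c[60:270,190:400],(400,400))]))
E
```

```text
13.8 [ 372.40850078 -271.92875875  182.47494773] [ 0.42820968 -0.09619658 -1.53083158] 0.2366823354672273 39.89878714084625 [-31.8  30.5  72.7 -15.1 119.3  69. ]
[[221.01770434 355.57664753]
 [276.56583104 378.77106794]] [[309.14971786 100.76652096]
 [277.59442161 141.56288178]]
```

View pics/m6.png

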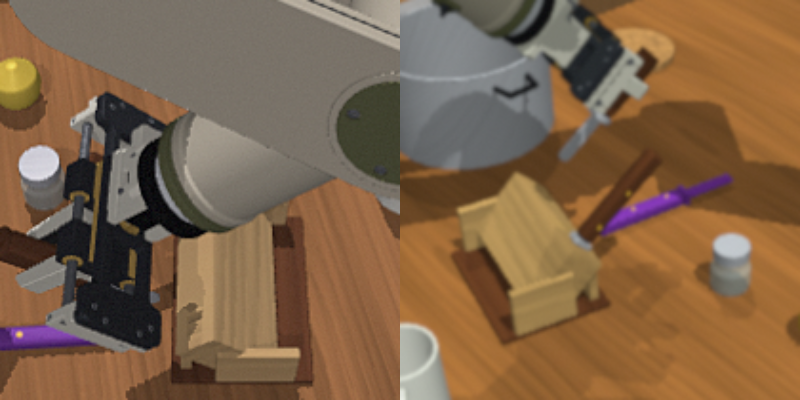

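The knife is clear of the block: tip at scene px ≈ (277,141), exactly where predicted. The long knife is untouched. Now raise and level.

>>> servo_tool(targets=[[-0.1,0,-0.1,0,0,0],[-0.2,0,-0.2,0,0.15,0],[-0.28,0,-0.28,0,0.3,0],[-0.28,0,-0.28,0,0.47,0],[-0.28,0,-0.28,0,0.64,0],[-0.28,0,-0.28,0,0.82,0],[-0.28,0,-0.28,0,1,0],[-0.28,0,-0.28,0,1,0],[-0.28,0,-0.28,0,1,0]])

```text
clock: 14.8
tool_pos: [371.6, -271.8, 261.6]
ee_rot: [[0.974, -0.227, -0.001], [-0.227, -0.974, -0.0], [-0.001, 0.0, -1.0]]
wrist_force: [0.7, 0.0, -1.0]
opening: 0.232
grasp_force: 39.9
```

>>> servo_tool(targets=[[0.05,-0.1,0,0,0,0],[0.1,-0.25,0,0,0,0],[0.12,-0.4,0,0,0,0],[0.12,-0.55,0,0,0,0],[0.12,-0.7,0,0,0,0],[0.12,-0.85,0,0,0,0],[0.12,-1,0,0,0,0],[0.12,-1,0,0,0,0]])

```text
clock: 15.6
tool_pos: [442.2, -79.4, 260.6]
ee_rot: [[0.975, -0.222, -0.004], [-0.222, -0.975, 0.001], [-0.004, -0.0, -1.0]]
wrist_force: [-0.9, 0.2, -0.9]
opening: 0.23
grasp_force: 39.9
```

>>> servo_tool(targets=[[0.05,-0.15,0,0,0,0],[0.1,-0.3,0,0,0,-0.1],[0.12,-0.45,0,0,0,-0.2],[0.12,-0.6,0,0,0,-0.29],[0.12,-0.75,0,0,0,-0.29],[0.12,-0.9,0,0,0,-0.29],[0.12,-1,0,0,0,-0.29],[0.12,-1,0,0,0,-0.29],[0.12,-1,0,0,0,-0.29]])

```text
clock: 16.5
tool_pos: [509.8, 106.8, 260.3]
ee_rot: [[1.0, 0.001, -0.003], [0.001, -1.0, -0.001], [-0.003, 0.001, -1.0]]
wrist_force: [-0.3, 0.4, -0.6]
opening: 0.236
grasp_force: 39.9
```

```bash
python3 - <<'E'
from h import *
o=ctrl.get_obs();R=o["ee_rot"];T=o["tool_pos"];print(o["clock"],T,R.round(3).tolist(),o["grasp_force"],o["opening"])
g=T-18.8*R[:,2];print("tip pred",g+115*R[:,0])
m,s=snap("side","side7");mc,c=snap("scene","scene7");np.savez("t7.npz",g=g,R=R)
a=proj(m,[g,g+115*R[:,0]]);b=proj(mc,[g,g+115*R[:,0]]);print(a,b)
f=lambda im,p:cv2.resize(im[int(p[1])-60:int(p[1])+90,int(p[0])-75:int(p[0])+75],(400,400),interpolation=cv2.INTER_CUBIC)
cv2.imwrite("pics/m7.png",np.hstack([f(s,a.mean(0)),f(c,b.mean(0))]))
print((a.mean(0)-[75,60]).astype(int),(b.mean(0)-[75,60]).astype(int))
E
```

```text
16.5 [509.77718343 106.8057994  260.25202104] [[1.0, 0.001, -0.003], [0.001, -1.0, -0.001], [-0.003, 0.001, -1.0]] 39.89882826805115 0.2355544268132442
tip pred [624.83403815 106.98075424 278.70004455]
[[259.7277385  145.02122147]
 [317.87562512 137.4074131 ]] [[402.2767975  175.05903705]
 [347.12530753 207.88570367]]
[213  81] [299 131]
```

View pics/m7.png

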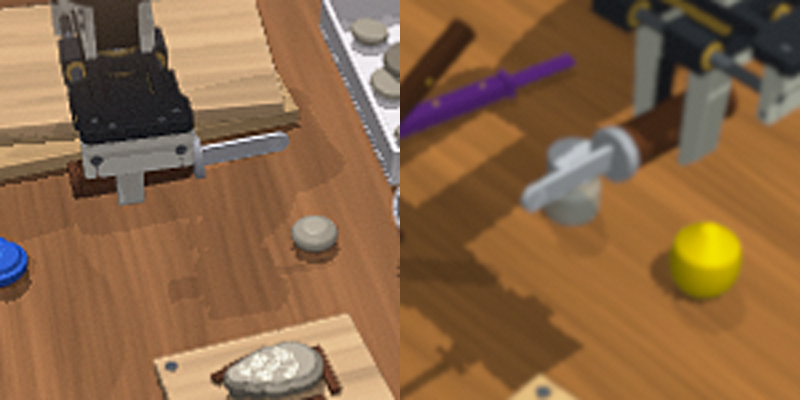

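Side view: tip at (320.6,134); scene view: tip at (346,205.5). The tip is slightly higher than predicted, so I'll check pitch.

```bash
python3 - <<'E'
from h import *
d=np.load("t7.npz");g=d["g"];ms,mc=cam("side"),cam("scene")
t=tri(ms,(320.3,134.2),mc,(346.2,205.3));print("tip",t,"pitch",np.degrees(np.arctan2(t[0][2]-g[2],np.linalg.norm((t[0]-g)[:2]))), "len",np.linalg.norm(t[0]-g))
# guard centre: scene crop (617,155), side crop (199,158)
q=tri(ms,(213+199*.375,81+158*.375),mc,(299+217*.375,131+155*.375));print("guard",q)
# handle butt: side crop (75,180), 
v=t[0]-q[0];print("blade pitch",np.degrees(np.arcsin(v[2]/np.linalg.norm(v))),np.linalg.norm(v))
E
```

```text
tip (array([628.74912544, 107.67178833, 285.87636489]), np.float64(2.0080626894873803)) pitch 3.2844973589253526 len 119.11306881427119
guard (array([563.27873805, 109.7822874 , 280.70625518]), np.float64(3.9766438841749663))
blade pitch 4.512867157029056 65.70811111329903
```

>>> servo_tool(targets=[[0,0,0.1,0,0,0],[0,0,0.25,0,-0.04,0],[0,0,0.4,0,-0.08,0],[0,0,0.55,0,-0.08,0],[0,0,0.65,0,-0.08,0],[0,0,0.68,0,-0.08,0],[0,0,0.68,0,-0.08,0],[0,0,0.68,0,-0.08,0],[0,0,0.68,0,-0.08,0],[0,0,0.68,0,-0.08,0],[0,0,0.68,0,-0.08,0]])

```text
clock: 17.7
tool_pos: [509.8, 107.1, 126.2]
ee_rot: [[0.998, 0.0, -0.061], [0.0, -1.0, 0.0], [-0.061, -0.0, -0.998]]
wrist_force: [-0.2, 0.7, -1.3]
opening: 0.234
grasp_force: 39.9
```

```bash
python3 - <<'E'
from h import *
o=ctrl.get_obs();R=o["ee_rot"];T=o["tool_pos"];print(o["clock"],T,o["grasp_force"],o["wrist_force"])
m,s=snap("side","side8");mc,c=snap("scene","scene8")
g=T-18.8*R[:,2];p=np.deg2rad(3.5);k=R@[np.cos(p),0,-np.sin(p)];t=g+117*k;print(t)
a=proj(m,[g,t]);b=proj(mc,[g,t]);print(a,b)
f=lambda im,p:cv2.resize(im[int(p[1])-75:int(p[1])+75,int(p[0])-75:int(p[0])+75],(400,400),interpolation=cv2.INTER_CUBIC)
cv2.imwrite("pics/m8.png",np.hstack([f(s,a.mean(0)),f(c,b.mean(0))]))
E
```

```text
17.7 [509.81947457 107.09436352 126.19826138] 39.89901065826416 [-0.24785878  0.68099556 -1.26306248]
[627.97283696 107.10123743 144.92758712]
[[264.50108476 194.49236989]
 [317.92590712 186.58289417]] [[394.07740544 237.06767887]
 [343.58582514 270.7106149 ]]
```

View pics/m8.png

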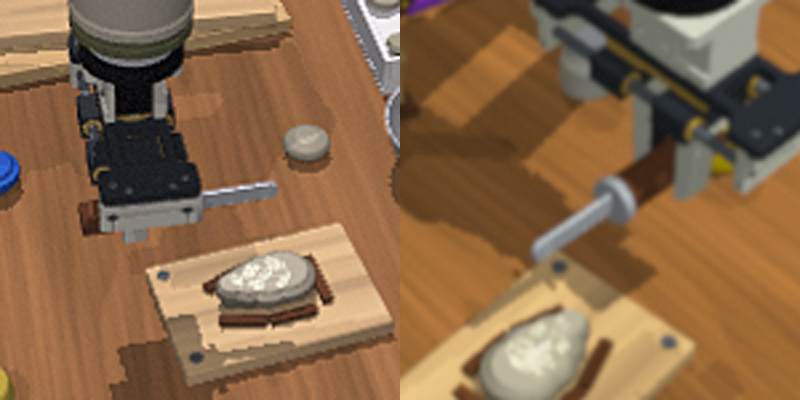

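The knife is level at about 145 mm, with its tip at about (628,107) above the seated oyster, matching the prediction. Handing in.

```bash
python3 -c "
from rig import ctrl
print(ctrl.sign_off())"
```

```text
the job is handed in; nothing more can be done
None
```

The job is handed in: the oyster sits flat side up in the cradle with its hinge at the gap, and the arm is holding the oyster knife level about 145 mm above the table with its tip over the oyster.

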